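Set the depth stop of a charm press and lock it

ROBOT

A 6-joint arm with a two-finger parallel gripper is mounted at the origin on the work surface. World frame = base frame: x ahead of the robot, y to its left, z up, the work surface at z = 0. Lengths are in m, angles in rad, forces in N, time in s.
With the tool pointing down it reaches from about 0.3 to 1 m from the base axis. Payload 5.1 kg.
Tool frame: the origin (TCP) lies between the finger pads; the fingertips stand 22 mm ahead of it and the grasp point (between the pads) lies 3 mm ahead of it; x points along the fingers, z is the direction in which the jaws open and shut, and the axes are right-handed (so a half turn about x gives the same grasp; the last joint's range is limited). The gripper opens to 95 mm and grips with 3 to 60 N. Pads are 20 mm wide; open, the fingers measure 119 mm over their backs; the gripper's body (75 mm by 180 mm) begins 59 mm behind the grasp point.
Start: joints at [-1.252, 0.124, 1.65, -0, 1.367, -0.083], TCP at [0.254, -0.598, 0.237] pointing down, gripper open.
Joint ranges: [-2.61, 2.61], [-1.02, 2.33], [0.03, 2.71], [-1.35, 4.49], [0.32, 2.68], [-2.91, 2.91]. Speed limits (rad/s): [2.57, 2.57, 3.14, 3.14, 3.14, 3.14].

INTERFACE

Orientations are given as a 3x3 rotation matrix whose columns are the frame's x, y, z axes.
In Python, from workcell import env, get_image, order gives the robot as it stands. The module is installed in compiled form; this text tells all that it offers.
- The arm moves only by the tool send_rows, never from a script. Its argument "motion" is a list of rows, each a list of 3 entries, a list of its own where there are three numbers: the closure, from 0 (fully open) to 1 (shut), then the shift along the tool's x, y, z in m, then the turn about the tool's x in degrees. In form: [[jaw, [x, y, z], yaw], ...]. A call has 1 to 12 rows; each row is the pose to reach, as a shift and turn from the pose measured when the call began, along the tool's axes at that moment; what a row does not reach only later rows make up. A row lasts 1/8 s, in which the tool goes at most 62.5 mm and 10.7 degrees, less where a joint would pass 70% of its speed; a pose out of reach is approached as far as the arm can. A call with a gripper value outside its range is refused whole. The fingers move at their own pace and stop on an object; "squeeze" is the grip in N (left out, the last holds). Time passes only in rows, so rows that repeat a pose let the fingers close. It gives the time, the measured TCP pose, the force and the opening at its end, in the units of the state.
- env.sense(): the state, without advancing time (a new reading comes with each control period).
- get_image(name): name is "side" or "top" or "wrist"; returns a dict with "pixels" (384x512x3 uint8, red, green, blue), "fx", "fy", "cx", "cy" (pixels), "dist_coeffs" ([k1, k2, p1, p2, k3] as OpenCV has them; the pictures are not rectified), "pose" (4x4, takes a point from camera to world coordinates); the wrist camera has in their place "tool_from_camera" (4x4, takes a point from camera to tool coordinates, whose origin is the TCP and whose axes are the tool frame's). Camera axes: x right, y up, looking along -z (the intrinsics and any distortion apply to the point x, -y, -z); pixel columns grow to the right and rows downward; lengths in m; the calibration is good to about 2 mm. A picture is of the moment at which its call begins: read the wrist's pose just before it. There is no depth.
- order.sign_off(): hands the job in, once; it reports no verdict.
The state is a dict: "clock": time; "joint_positions": joint angles; "joint_velocities": joint speeds; "joint_torque": joint torques, N m; "tcp_pos": TCP position; "tool_rot": TCP orientation; "contact_force": force on the tool from outside, world axes, zero at the start; "wrist_torque": the same for the moment, N m; "gripper_width": finger opening in m.
Only numpy, scipy, OpenCV 4.12 (cv2) and the standard library are available. Lean on these libraries where they do the work, as an engineer would, in place of code of your own. Each camera call takes 0.05 s, during which the arm holds its last target.

TASK

Reset the depth stop of the little charm press: back off the jam nut by its lever until it runs free, turn the red T-bar clockwise until the screw's foot bears snugly (by feel, without crushing it) on the charm on the anvil, then swing the lever back to lock the jam nut firmly, without forcing it. Let go, and leave the bead tray, the jar and the wire spool where they are.

Things in the scene. Friction and masses are not known exactly. Their poses are not given: they have to be found in the camera images.
- screw_axis (a point): Where the vertical screw axis leaves the top of the press head, 150 mm above the counter. Fixed blue bench press: base 150 x 180 x 20 mm, column at its -y side, head 64 x 125 x 40 mm overhanging the anvil, nothing of it above 150 mm but nut and T-bar. Axes of the press: z up, column towards -y. Position and yaw vary.
- lever_post (a point): Grip point of the jam nut's lever: upright black round post, 16 mm diameter, top 225 mm above the counter, this point 205 mm. It stands 80 mm from the screw axis on a flat steel arm (top at 165 mm) that turns with the brass nut (38 mm diameter, top at 170 mm). The point's -x axis points outwards along the arm. Pinch it from above; the nut does not rise or sink visibly.
- jam_nut (a joint): Angle of nut and lever, rad, growing clockwise from above (tightens); -1.3 to 1.4; at 0 the arm lies along the press's -x. Starts tight at 0.4 to 0.6; free below 0 (loosen by 0.8). A stiff nut: running free it needs about 4 N at the post, from 0 on about 5 N more per rad. Firm: 7 to 9 N while tightening, met at 0.5 to 0.9; past 10 N it strips. At rest the push reads lower. Stays; locks the screw.
- bar_grip (a point): Grip point of the red T-bar on top of the adjuster screw, on the screw axis, 211 mm above the counter. The bar is 46 mm long along this point's x axis, 12 mm thick along its y, 36 mm high (190 to 226 mm above the counter), with a 24 mm collar just below. Grasp across its thickness from above. It stays at this height as it turns.
- adjuster (a joint): Screw angle, rad, growing clockwise from above; clockwise lowers the foot 4 mm per rad. It meets the charm 0.35 to 1.3 rad from its start (differs each time). Nut free, turning takes about 0.25 N m, from contact about 0.5 N m more per rad. Snug: 0.1 to 0.25 N m above free running, 0.2 to 0.5 rad past contact; 0.45 above crushes the charm. At rest the torque reads lower. Stays where left.
- charm_spot (a point): Middle of the rubber pad on top of the dark anvil below the screw, on the screw axis, where the brass charm (32 mm diameter, 4 mm thick) lies. Its height, about 73 mm above the counter, varies by some mm.
- charm: The brass charm on the anvil's springy pad, 32 mm diameter, 4 mm thick; origin at the centre of its underside. Held in place on its pad, it can only be pressed down.
- foot: The steel foot of the adjuster screw, 26 mm diameter, under the press head; origin on the screw axis, but its height is not that of the foot's face. It turns and goes down with the screw.
- washer: Keyed washer hidden inside the press head under the jam nut, out of sight and reach; the jam nut's clamping force acts on it.
- nut_face: Hidden threaded face of the jam nut that presses on the washer when the nut is tight; out of sight and reach.
- bead_tray: Loose open kraft bead tray, 150 x 100 x 28 mm, beside the press; origin at the centre of its underside. Leave alone.
- bead_jar: Loose closed amber jar, 52 mm diameter, 75 mm tall, beside the press; origin at the centre of its underside. Leave alone.
- wire_spool: Loose copper wire spool, 60 mm diameter, 40 mm tall, beyond the press; origin at the centre of its underside. Leave alone.
Mind the look-alikes: they are no part of the job. What is meant by the part that bears screw_axis is not brown, and is the larger of those in its own colour.

How it is judged:
On the way, in this order (a step that is already met when the one before it is completed fails the run):
1. the jam nut is backed off and free (contact force between nut_face and washer below 1 N), for 0.2 s.
2. with the nut free, the foot bears snugly on the charm (contact force between nut_face and washer below 1 N and contact force between foot and charm between 8 and 80 N), for 0.3 s.
3. the jam nut is locked firmly again (contact force between nut_face and washer above 25 N), for 0.2 s.
At the end, for the whole second after the job is handed in: The jam nut clamps its washer with more than 25 N (about 1.5 N of push at the post above free running) and the screw's foot bears on the charm with 8 to 80 N (about 0.03 to 0.3 N m of torque on the bar above free running) (contact force between nut_face and washer above 25 N and contact force between foot and charm between 8 and 80 N); the robot touches nothing.
It fails at once if the charm was crushed (foot force above 120 N) (contact force between foot and charm above 120 N).
It fails at once if the jam nut was overtightened (clamping force above 120 N) (contact force between nut_face and washer above 120 N).
It fails at once if a bystander was moved more than 15 mm (distance of any of bead_tray, bead_jar, wire_spool from where it was at the start of the episode above 0.015 m).
It also fails if it takes over 72 s, if anything falls off the work surface, if the arm or the gripper's body presses on something with over 40 N, if the wrist force passes 120 N, or if a joint passes its speed limit or range.

## Working session

There is one attempt and no reset: what is moved stays moved. The work goes in short steps, Python scripts to look and compute and a tool call to move; the robot and the scene stay as the last step left them, time stands still between calls to the robot, and variables do not carry over. Pictures are saved under pics/ and viewed, and the job is handed in when it is done.

Besides the shell and the picture viewer there is one more tool, called after ">>>" by a JSON object that holds its "fn" and its "kwargs", one argument or row to a line. send_rows: Moves the arm, as the interface text tells. Its arguments: {"type":"object","properties":{"motion":{"type":"array","items":{"type":"array"}},"squeeze":{"type":"number"}},"required":["motion"]}

```bash
ls; mkdir -p pics; python3 - <<'E'
from workcell import env,get_image
import cv2
for n in ['side','top','wrist']:
    s=env.sense() 
    im=get_image(n); cv2.imwrite(f'pics/{n}0.png',im['pixels'][:,:,::-1])
    print(n,im['fx'],im['fy'],im['cx'],im['cy'],im['dist_coeffs'],im.get('pose',im.get('tool_from_camera')))
print(env.sense())
E
```

```text
pics
side 397.89523646870646 397.89523646870646 259.04734384493594 194.46762754083616 [0.0146669 0.        0.        0.        0.       ] [[-0.94075814 -0.23797473  0.24154121  0.80853671]
 [ 0.33844885 -0.61563865  0.71164698  0.77618067]
 [-0.02065189  0.75123703  0.65970934  0.80736626]
 [ 0.          0.          0.          1.        ]]
top 398.577069338629 398.577069338629 257.59671448827993 190.80181413464402 [-0.12209496  0.          0.          0.          0.        ] [[ 8.43812101e-03  9.89124409e-01 -1.46839032e-01  4.16819648e-01]
 [-9.99961672e-01  8.68953326e-03  1.07077700e-03  6.07097660e-02]
 [ 2.33509432e-03  1.46824369e-01  9.89159821e-01  1.22066524e+00]
 [ 0.00000000e+00  0.00000000e+00  0.00000000e+00  1.00000000e+00]]
wrist 329.3622829179926 329.3622829179926 259.2830797967391 190.98025415087994 [0.0083242 0.        0.        0.        0.       ] [[ 5.29638497e-04  2.44214049e-01 -9.69721206e-01 -1.48801750e-01]
 [ 1.10133622e-03  9.69720612e-01  2.44214501e-01  6.93183912e-02]
 [ 9.99999253e-01 -1.19733449e-03  2.44639590e-04 -1.03888375e-03]
 [ 0.00000000e+00 
[... 167 characters left out ...]
 1.36748303e+00, -8.26091012e-02]), 'joint_velocities': array([-0.00023208, -0.002154  , -0.00531178, -0.00043558, -0.00074911,
        0.00200041]), 'joint_torque': array([ 3.63254139e-04, -4.18194187e+01, -3.60469902e+01,  7.74985389e-02,
        4.69124189e-02, -9.74176601e-05]), 'tcp_pos': array([ 0.2540313 , -0.59780592,  0.23565177]), 'tool_rot': array([[-5.27279960e-04,  9.20349001e-01,  3.91097736e-01],
       [ 1.54543344e-03,  3.91098073e-01, -9.20347711e-01],
       [-9.99998667e-01,  1.19134615e-04, -1.62855630e-03]]), 'contact_force': array([ 0.00708005, -0.12369831, -0.65598219]), 'wrist_torque': array([0.00757942, 0.04033314, 0.00061519]), 'gripper_width': 0.09524728650991329}
```

View pics/side0.png

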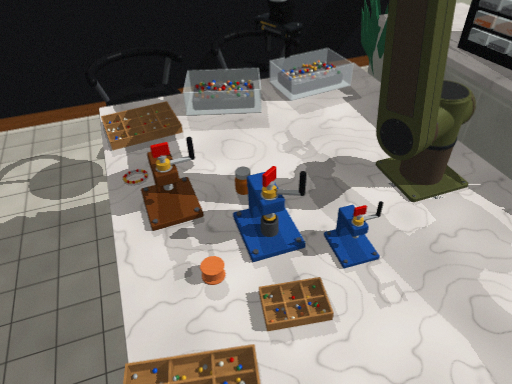

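View pics/top0.png

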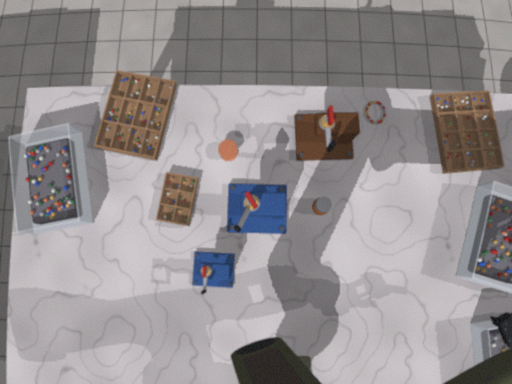

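Candidates: the brown press (side 165,165 / top 328,125) is excluded by its colour. The small blue press (side 352,215 / top 206,271) is excluded as the smaller one. That leaves the large blue press (side 268,190 / top 250,202). I'll check it in a crop and measure.

```bash
cat > h.py <<'E'
import numpy as np,cv2
from workcell import env,get_image
def cam(im,s=None):
    K=np.array([[im['fx'],0,im['cx']],[0,im['fy'],im['cy']],[0,0,1.]])
    if 'pose' in im: P=np.array(im['pose'])
    else:
        T=np.eye(4);T[:3,:3]=s['tool_rot'];T[:3,3]=s['tcp_pos'];P=T@np.array(im['tool_from_camera'])
    return K,np.array(im['dist_coeffs'],float),P
def ray(c,uv):
    K,d,P=c
    n=cv2.undistortPoints(np.array(uv,float).reshape(-1,1,2),K,d).reshape(-1,2)
    v=np.c_[n[:,0],-n[:,1],-np.ones(len(n))]@P[:3,:3].T
    return P[:3,3],v
def onplane(c,uv,z):
    o,v=ray(c,uv); return o+v*((z-o[2])/v[:,2])[:,None]
def proj(c,X):
    K,d,P=c
    q=(np.atleast_2d(X)-P[:3,3])@P[:3,:3]; q=q*[1,-1,-1]
    return cv2.projectPoints(q.reshape(-1,1,3),np.zeros(3),np.zeros(3),K,d)[0].reshape(-1,2)
def blobs(px,kind,amin=15):
    h=cv2.cvtColor(px,cv2.COLOR_RGB2HSV);H,S,V=[h[...,i].astype(int) for i in range(3)]
    m={'red':((H<5)|(H>174))&(S>190)&(V>110),'blue':(H>100)&(H<128)&(S>150)&(V>40),'black':(V<45)}[kind]
    n,l,st,ce=cv2.connectedComponentsWithStats(m.astype(np.uint8))
    return [(ce[i],st[i],l==i) for i in range(1,n) if st[i][4]>=amin]
E
python3 - <<'E'
from h import *
out=[]
for n,(x,y) in {'side':(215,140),'top':(215,165)}.items():
    im=get_image(n);c=cam(im);px=im['pixels']
    for k in ['red','blue']:
        for ce,st,m in blobs(px,k):
            if x<ce[0]<x+100 and y<ce[1]<y+110: print(n,k,ce.round(1),st, onplane(c,[ce],.226 if k=='red' else .1).round(3))
    out.append(cv2.resize(px[y:y+110,x:x+100],None,fx=4,fy=4,interpolation=cv2.INTER_CUBIC))
cv2.imwrite('pics/crop1.png',np.hstack(out)[:,:,::-1])
E
```

```text
side red [269.5 175.3] [263 166  13  21 159] [[0.55  0.094 0.226]]
side blue [265.9 224.1] [ 234  173   71   89 2822] [[0.571 0.124 0.1  ]]
top blue [259.6 209.5] [ 229  185   57   47 1703] [[0.53  0.053 0.1  ]]
```

View pics/crop1.png

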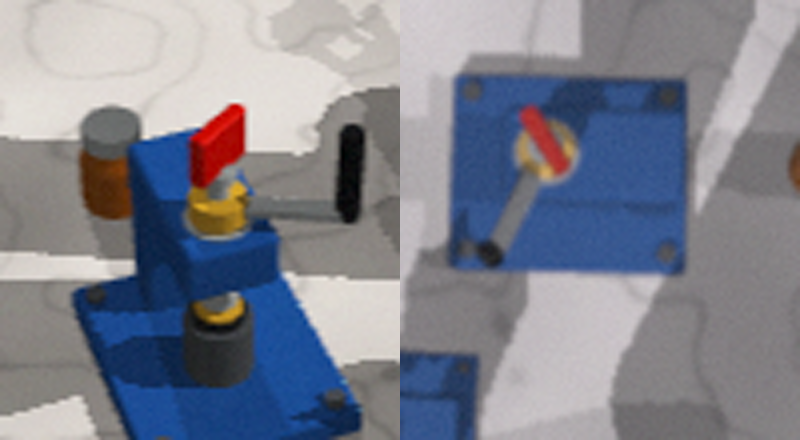

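The crop shows the large blue press: brass nut, red T-bar, black lever post, column on the right in the top view. The lever points down and left, so the jam nut angle is about +0.5. Now a rough localisation.

```bash
python3 - <<'E'
from h import *
im=get_image('top');c=cam(im);f=lambda x,y:[(x-400)/4+215-.375,y/4+165-.375]
print('base',onplane(c,[f(457,75),f(687,80),f(685,275),f(450,268)],.02).round(3))
print('bar ends',onplane(c,[f(525,108),f(566,168)],.226).round(3),'nut',onplane(c,[f(545,150)],.17).round(3))
print('post top',onplane(c,[f(489,250)],.225).round(3))
im=get_image('side');c=cam(im);g=lambda x,y:[x/4+215-.375,y/4+140-.375]
print('post top',onplane(c,[g(351,128)],.225).round(3),'bar ends',onplane(c,[g(238,106),g(200,133)],.226).round(3))
E
```

```text
base [[ 0.617  0.147  0.02 ]
 [ 0.615 -0.028  0.02 ]
 [ 0.467 -0.027  0.02 ]
 [ 0.47   0.15   0.02 ]]
bar ends [[0.562 0.089 0.226]
 [0.524 0.063 0.226]] nut [[0.542 0.077 0.17 ]]
post top [[0.473 0.111 0.225]]
post top [[0.472 0.108 0.225]] bar ends [[0.527 0.065 0.226]
 [0.557 0.081 0.226]]
```

>>> {"fn": "send_rows", "kwargs": {
  "motion": [
    [0,[-0.06,0,0],0],
    [0,[-0.12,0,0],-10],
    [0,[-0.13,0.5,-0.525],-131],
    [0,[-0.13,0.5,-0.525],-131],
    [0,[-0.13,0.5,-0.525],-131],
    [0,[-0.13,0.5,-0.525],-131],
    [0,[-0.13,0.5,-0.525],-131],
    [0,[-0.13,0.5,-0.525],-131],
    [0,[-0.13,0.5,-0.525],-131],
    [0,[-0.13,0.5,-0.525],-131],
    [0,[-0.13,0.5,-0.525],-131],
    [0,[-0.13,0.5,-0.525],-131]
  ]
}}

```text
clock: 1.85
tcp_pos: [0.4741, -0.0111, 0.3656]
tool_rot: [[0.001, -0.775, 0.632], [0.0, 0.632, 0.775], [-1.0, -0.001, 0.001]]
contact_force: [1.0, -0.2, 0.1]
gripper_width: 0.0952
```

>>> {"fn": "send_rows", "kwargs": {
  "motion": [
    [0,[0,0.016,0.05],-7],
    [0,[0,0.033,0.097],-13],
    [0,[0,0.033,0.097],-13],
    [0,[0,0.033,0.097],-13]
  ]
}}

```text
clock: 2.35
tcp_pos: [0.5097, 0.0847, 0.3656]
tool_rot: [[0.001, -0.897, 0.442], [-0.0, 0.442, 0.897], [-1.0, -0.001, 0.0]]
contact_force: [-0.1, -0.7, 0.7]
gripper_width: 0.0946
```

```bash
python3 - <<'E'
from h import *
s=env.sense();im=get_image('wrist');np.savez('w1.npz',px=im['pixels'],R=s['tool_rot'],p=s['tcp_pos'])
cv2.imwrite('pics/w1.png',im['pixels'][:,:,::-1])
c=cam(im,s)
print(s['tcp_pos'],s['tool_rot'][:,2],s['joint_positions'].round(2),s['contact_force'])
for ce,st,m in blobs(im['pixels'],'red',30): print(ce,st)
print(proj(c,[[.542,.076,.226],[.4725,.11,.225]]))
E
```

```text
[0.50967911 0.08471228 0.36561899] [4.41617966e-01 8.97203194e-01 1.84723109e-05] [ 0.06 -0.22  1.77 -0.    1.59 -1.05] [-0.05995878 -0.68435911  0.69145365]
[266.91460674 217.61460674] [245 198  45  40 890]
[[264.48178745 221.01361016]
 [264.6910106  136.36098099]]
```

View pics/w1.png

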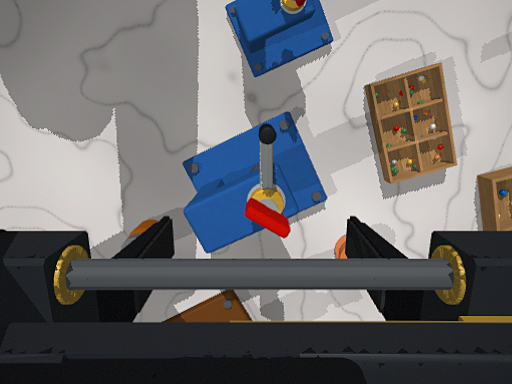

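```bash
python3 - <<'E'
from h import *
s=env.sense();im=get_image('wrist');px=im['pixels'];cv2.imwrite('pics/w1c.png',cv2.resize(px[110:250,200:340],None,fx=4,fy=4,interpolation=cv2.INTER_CUBIC)[:,:,::-1])
c=cam(im,s)
for ce,st,m in blobs(px,'black',30):
    if 200<ce[0]<340 and 110<ce[1]<200: print('blk',ce,st)
h=cv2.cvtColor(px,cv2.COLOR_RGB2HSV)
for ce,st,m in blobs(px,'red',100):
    v=h[...,2][m]; print(np.percentile(v,[5,25,50,75,95]))
    mm=m&(h[...,2]>np.percentile(v,50)*.9)
    ys,xs=np.nonzero(m); r=cv2.minAreaRect(np.c_[xs,ys].astype(np.float32)); print(r, cv2.boxPoints(r))
E
```

```text
blk [267.0625    133.7734375] [259 124  18  20 256]
[154. 158. 182. 196. 200.]
((267.7270812988281, 217.36749267578125), (50.454795837402344, 18.925277709960938), 29.47589111328125) [[241.10889 213.19199]
 [250.4212  196.71634]
 [294.34528 221.543  ]
 [285.03296 238.01865]]
```

View pics/w1c.png

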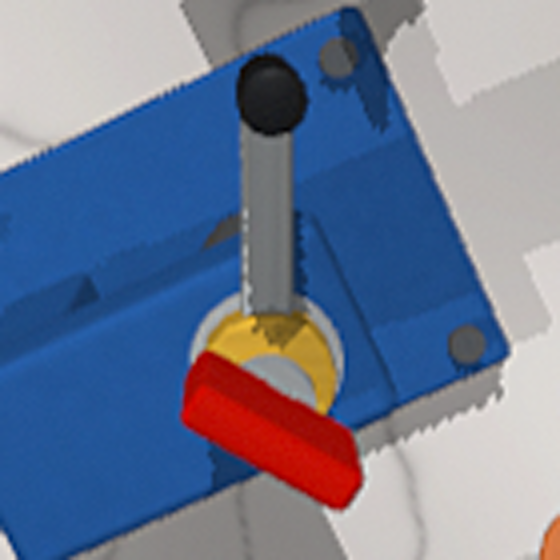

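```bash
python3 - <<'E'
from h import *
s=env.sense();im=get_image('wrist');px=im['pixels'];c=cam(im,s)
h=cv2.cvtColor(px,cv2.COLOR_RGB2HSV)
for ce,st,m in blobs(px,'red',100):
    mm=m&(h[...,2]>177)
    ys,xs=np.nonzero(mm); r=cv2.minAreaRect(np.c_[xs,ys].astype(np.float32)); print(r)
    W=onplane(c,np.c_[xs,ys],.226); ctr=W.mean(0); e,v=np.linalg.eigh(np.cov((W-ctr)[:,:2].T)); print('bar',ctr,np.degrees(np.arctan2(v[1,1],v[0,1])),np.sqrt(12*e))
P=onplane(c,[[267.3,132.8]],.225); print('post',P)
def edge(p): return onplane(c,[[200+x/4-.375,110+y/4-.375] for x,y in p],.17)
print('nut',edge([(262,385)])) 
d=(P-ctr)[0,:2];print(np.hypot(*d),np.degrees(np.arctan2(d[1],-d[0])))
# base edge yaw
b=onplane(c,[[200+x/4,110+y/4] for x,y in [(345,5),(508,352)]],.02);print(b,b[1]-b[0])
E
```

```text
((267.5727233886719, 220.75962829589844), (46.41139602661133, 10.132064819335938), 29.357751846313477)
bar [0.54298785 0.07777557 0.226     ] -146.94424924415128 [0.00960033 0.04335318]
post [[0.47085325 0.11271115 0.225     ]]
nut [[0.54488912 0.07564611 0.17      ]]
0.08014921135833271 25.841412058961613
[[0.47094436 0.14900154 0.02      ]
 [0.61792488 0.1502725  0.02      ]] [1.46980526e-01 1.27096221e-03 5.55111512e-17]
```

>>> {"fn": "send_rows", "kwargs": {
  "motion": [
    [0,[0.04,0.047,0.008],0],
    [0,[0.09,0.047,0.008],0],
    [0.4,[0.14,0.047,0.008],0],
    [0.4,[0.157,0.047,0.008],0],
    [0.4,[0.157,0.047,0.008],0]
  ],
  "squeeze": 30
}}

```text
clock: 3.12
tcp_pos: [0.4711, 0.1111, 0.2085]
tool_rot: [[0.0, -0.896, 0.444], [-0.0, 0.444, 0.896], [-1.0, -0.0, -0.0]]
contact_force: [0.6, 0.8, 0.4]
gripper_width: 0.0703
```

```bash
python3 - <<'E'
from h import *
s=env.sense();im=get_image('wrist');cv2.imwrite('pics/w2.png',im['pixels'][:,:,::-1])
print(s['tcp_pos'],s['contact_force'],s['wrist_torque'],s['gripper_width'])
E
```

```text
[0.47112413 0.11113178 0.20853848] [0.61485709 0.78034846 0.3954874 ] [ 0.04017836 -0.13455714  0.00662369] 0.07025337871862931
```

View pics/w2.png

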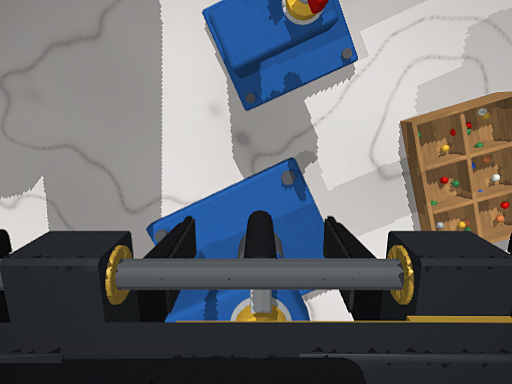

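Post (260,230) sits between the fingers. Closing.

>>> {"fn": "send_rows", "kwargs": {
  "motion": [
    [1,[0,0,0.001],0],
    [1,[0,0,0.001],0],
    [1,[0,0,0.001],0],
    [1,[0,0,0.001],0]
  ],
  "squeeze": 30
}}

```text
clock: 3.68
tcp_pos: [0.4727, 0.1124, 0.2106]
tool_rot: [[0.004, -0.896, 0.444], [0.0, 0.444, 0.896], [-1.0, -0.003, 0.002]]
contact_force: [0.5, -0.4, 0.7]
gripper_width: 0.0266
```

>>> {"fn": "send_rows", "kwargs": {
  "motion": [
    [1,[0.001,0,0],0],
    [1,[0.001,0,0],0],
    [1,[0.001,0,0],0]
  ]
}}

```text
clock: 4.05
tcp_pos: [0.4723, 0.1116, 0.2097]
tool_rot: [[0.002, -0.896, 0.444], [-0.002, 0.444, 0.896], [-1.0, -0.003, -0.001]]
contact_force: [-3.7, -3.6, 3.5]
gripper_width: 0.0153
```

>>> {"fn": "send_rows", "kwargs": {
  "motion": [
    [1,[0,-0.0003,-0.0069],-5],
    [1,[0,-0.0012,-0.0137],-10],
    [1,[0,-0.0027,-0.0204],-15],
    [1,[0,-0.0048,-0.027],-20],
    [1,[0,-0.0074,-0.0334],-25],
    [1,[0,-0.0106,-0.0395],-30],
    [1,[0,-0.0143,-0.0453],-35],
    [1,[0,-0.0185,-0.0508],-40],
    [1,[0,-0.0231,-0.0559],-45],
    [1,[0,-0.0282,-0.0605],-50],
    [1,[0,-0.0282,-0.0605],-50],
    [1,[0,-0.0282,-0.0605],-50]
  ]
}}

```text
clock: 5.55
tcp_pos: [0.4705, 0.0444, 0.2097]
tool_rot: [[0.002, -0.917, -0.4], [-0.003, -0.4, 0.917], [-1.0, -0.0, -0.004]]
contact_force: [-2.2, -4.2, 1.4]
gripper_width: 0.0155
```

```bash
cat > st.py <<'E'
from h import *
s=env.sense();d=s['tcp_pos'][:2]-[.543,.0772];z=s['tool_rot'][:2,2]
print(s['clock'],s['tcp_pos'].round(4),'a',np.degrees(np.arctan2(z[1],z[0])).round(2),'F',s['contact_force'].round(2),'T',s['wrist_torque'].round(3),'w',s['gripper_width'].round(4),'lever r,th',np.hypot(*d).round(4),np.arctan2(d[1],-d[0]).round(3),'Fz',(s['contact_force']@s['tool_rot']).round(2),'q',s['joint_positions'].round(2))
E
python3 st.py
```

```text
Traceback (most recent call last):
  File "st.py", line 3, in <module>
    print(s['clock'],s['tcp_pos'].round(4),'a',np.degrees(np.arctan2(z[1],z[0])).round(2),'F',s['contact_force'].round(2),'T',s['wrist_torque'].round(3),'w',s['gripper_width'].round(4),'lever r,th',np.hypot(*d).round(4),np.arctan2(d[1],-d[0]).round(3),'Fz',(s['contact_force']@s['tool_rot']).round(2),'q',s['joint_positions'].round(2))
                                                                                                                                                             ^^^^^^^^^^^^^^^^^^^^^^^^
AttributeError: 'float' object has no attribute 'round'
```

>>> {"fn": "send_rows", "kwargs": {
  "motion": [
    [0.6,[0,0,0],0],
    [0.6,[0,0,0],0],
    [0.6,[-0.03,0,0],0],
    [0.6,[-0.065,0,0],0],
    [0.6,[-0.065,0,0],0]
  ]
}}

```text
clock: 6.18
tcp_pos: [0.4721, 0.045, 0.2782]
tool_rot: [[0.009, -0.917, -0.4], [-0.003, -0.4, 0.917], [-1.0, -0.007, -0.006]]
contact_force: [0.7, 0.9, 0.5]
gripper_width: 0.0381
```

```bash
sed -i "s/.round(4),'lever/,'lever/" st.py; python3 st.py; python3 - <<'E'
from h import *
for n in ['top','side']:
    im=get_image(n);cv2.imwrite(f'pics/{n}2.png',cv2.resize(im['pixels'][140:280,190:350],None,fx=4,fy=4)[:,:,::-1])
E
```

```text
6.175 [0.4721 0.045  0.2782] a 113.57 F [0.67 0.93 0.48] T [ 0.137 -0.138 -0.001] w 0.038101008030342484 lever r,th 0.0778 -0.427 Fz [-0.47 -0.99  0.58] q [-0.02 -0.31  1.98 -0.    1.46 -2.  ]
```

View pics/side2.png

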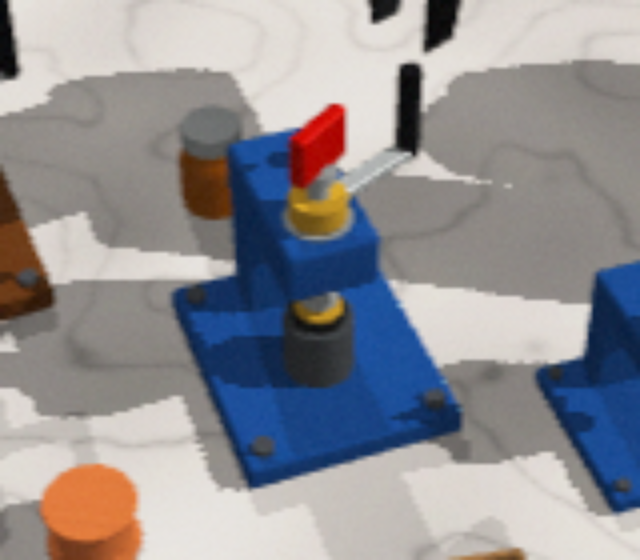

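>>> {"fn": "send_rows", "kwargs": {
  "motion": [
    [0.6,[0,-0.04,0.001],-5],
    [0.6,[0,-0.078,0.0015],-9.4],
    [0.6,[0,-0.078,0.0015],-9.4],
    [0.6,[0.03,-0.078,0.0015],-9.4],
    [0.6,[0.05,-0.078,0.0015],-9.4],
    [0.6,[0.062,-0.078,0.0015],-9.4],
    [0.6,[0.062,-0.078,0.0015],-9.4]
  ]
}}

```text
clock: 7.15
tcp_pos: [0.5405, 0.0771, 0.2113]
tool_rot: [[0.0, -0.839, -0.544], [-0.003, -0.544, 0.839], [-1.0, 0.001, -0.002]]
contact_force: [-0.4, 0.4, 0.7]
gripper_width: 0.0378
```

```bash
python3 st.py; python3 - <<'E'
from h import *
im=get_image('wrist');cv2.imwrite('pics/w3.png',im['pixels'][:,:,::-1])
im=get_image('side');cv2.imwrite(f'pics/side3.png',cv2.resize(im['pixels'][140:280,190:350],None,fx=4,fy=4)[:,:,::-1])
E
```

```text
7.15 [0.5405 0.0771 0.2113] a 122.94 F [-0.38  0.4   0.67] T [ 0.16  -0.107 -0.037] w 0.03783059605822456 lever r,th 0.0025 -0.042 Fz [-0.67  0.11  0.54] q [ 0.04 -0.09  1.91 -0.    1.32 -2.1 ]
```

View pics/w3.png

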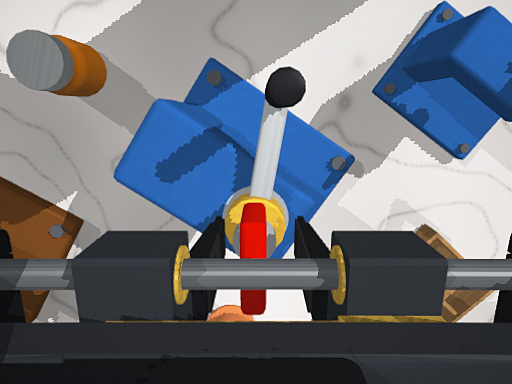

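View pics/side3.png

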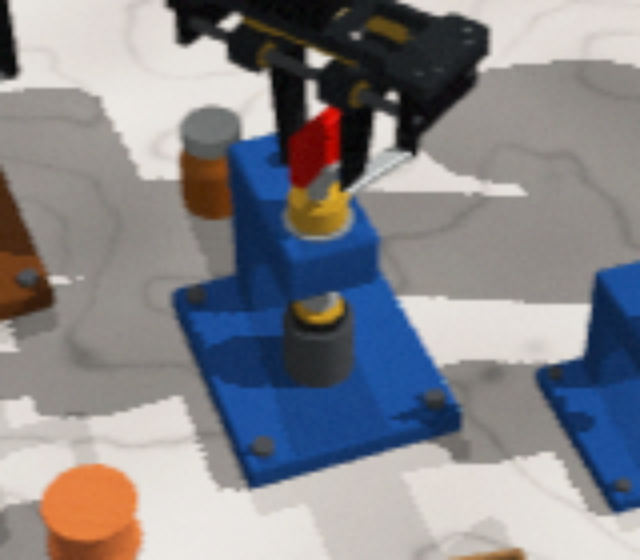

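>>> {"fn": "send_rows", "kwargs": {
  "motion": [
    [0.6,[-0.004,-0.002,-0.001],0],
    [0.6,[-0.004,-0.002,-0.001],0],
    [1,[-0.004,-0.002,-0.001],0],
    [1,[-0.004,-0.002,-0.001],0],
    [1,[-0.004,-0.002,-0.001],0],
    [1,[-0.004,-0.002,-0.001],0]
  ],
  "squeeze": 60
}}

```text
clock: 8.0
tcp_pos: [0.5445, 0.0764, 0.2172]
tool_rot: [[0.005, -0.84, -0.543], [-0.005, -0.543, 0.84], [-1.0, -0.002, -0.007]]
contact_force: [3.9, -5.0, -1.3]
gripper_width: 0.0119
```

```bash
python3 st.py
```

```text
8.0 [0.5445 0.0764 0.2172] a 122.9 F [ 3.94 -4.96 -1.32] T [-0.048 -0.282 -0.013] w 0.011894000507380778 lever r,th 0.0017 -2.662 Fz [ 1.36 -0.61 -6.29] q [ 0.04 -0.09  1.9  -0.    1.33 -2.1 ]
```

>>> {"fn": "send_rows", "kwargs": {
  "motion": [
    [1,[0,0,-0.001],4],
    [1,[0,0,-0.001],8],
    [1,[0,0,-0.001],12],
    [1,[0,0,-0.001],16]
  ]
}}

```text
clock: 8.5
tcp_pos: [0.5447, 0.0762, 0.2172]
tool_rot: [[0.004, -0.957, -0.289], [-0.003, -0.289, 0.957], [-1.0, -0.003, -0.004]]
contact_force: [-0.9, -0.0, 0.6]
gripper_width: 0.0118
```

```bash
python3 st.py
```

```text
8.5 [0.5447 0.0762 0.2172] a 106.81 F [-0.86 -0.04  0.55] T [0.63  0.284 0.278] w 0.011841891275065759 lever r,th 0.002 -2.589 Fz [-0.56  0.83  0.21] q [ 0.04 -0.09  1.9  -0.    1.33 -1.82]
```

>>> {"fn": "send_rows", "kwargs": {
  "motion": [
    [1,[0,0,0],4],
    [1,[0,0,0],8]
  ]
}}

```text
clock: 8.75
tcp_pos: [0.5447, 0.0761, 0.2171]
tool_rot: [[0.003, -0.988, -0.151], [-0.003, -0.151, 0.988], [-1.0, -0.003, -0.003]]
contact_force: [0.5, -1.2, 0.5]
gripper_width: 0.0116
```

```bash
python3 st.py
```

```text
8.75 [0.5447 0.0761 0.2171] a 98.71 F [ 0.49 -1.19  0.48] T [0.267 0.018 0.246] w 0.011604782508714108 lever r,th 0.002 -2.574 Fz [-0.47 -0.31 -1.26] q [ 0.04 -0.09  1.9  -0.    1.33 -1.68]
```

>>> {"fn": "send_rows", "kwargs": {
  "motion": [
    [1,[0,0,0],4],
    [1,[0,0,0],8]
  ]
}}

```text
clock: 9.0
tcp_pos: [0.5447, 0.076, 0.2172]
tool_rot: [[0.003, -1.0, -0.011], [-0.003, -0.011, 1.0], [-1.0, -0.003, -0.003]]
contact_force: [1.3, -1.4, 0.1]
gripper_width: 0.0113
```

```bash
python3 st.py
```

```text
9.0 [0.5447 0.076  0.2172] a 90.61 F [ 1.27 -1.44  0.14] T [ 0.288 -0.031  0.238] w 0.011315954664377669 lever r,th 0.0021 -2.544 Fz [-0.13 -1.25 -1.45] q [ 0.04 -0.09  1.9  -0.    1.33 -1.54]
```

>>> {"fn": "send_rows", "kwargs": {
  "motion": [
    [1,[0,0,0],4],
    [1,[0,0,0],8]
  ]
}}

```text
clock: 9.25
tcp_pos: [0.5447, 0.0759, 0.2171]
tool_rot: [[0.003, -0.991, 0.13], [-0.003, 0.13, 0.991], [-1.0, -0.003, -0.003]]
contact_force: [0.8, -0.9, -0.3]
gripper_width: 0.0118
```

```bash
python3 st.py
```

```text
9.25 [0.5447 0.0759 0.2171] a 82.51 F [ 0.81 -0.94 -0.34] T [0.24  0.024 0.214] w 0.011775440690983529 lever r,th 0.0021 -2.506 Fz [ 0.35 -0.92 -0.82] q [ 0.04 -0.09  1.9  -0.    1.33 -1.4 ]
```

>>> {"fn": "send_rows", "kwargs": {
  "motion": [
    [1,[0,0,0],4],
    [1,[0,0,0],8]
  ]
}}

```text
clock: 9.5
tcp_pos: [0.5447, 0.0759, 0.2171]
tool_rot: [[0.003, -0.963, 0.269], [-0.003, 0.269, 0.963], [-1.0, -0.004, -0.002]]
contact_force: [0.8, -0.7, 0.4]
gripper_width: 0.012
```

```bash
python3 st.py
```

```text
9.5 [0.5447 0.0759 0.2171] a 74.42 F [ 0.82 -0.75  0.42] T [0.153 0.007 0.238] w 0.012005284132033665 lever r,th 0.0021 -2.487 Fz [-0.42 -0.99 -0.5 ] q [ 0.04 -0.09  1.9  -0.    1.33 -1.26]
```

>>> {"fn": "send_rows", "kwargs": {
  "motion": [
    [1,[0,0,0],4],
    [1,[0,0,0],8]
  ]
}}

```text
clock: 9.75
tcp_pos: [0.5447, 0.0758, 0.2172]
tool_rot: [[0.003, -0.916, 0.402], [-0.003, 0.402, 0.916], [-1.0, -0.004, -0.002]]
contact_force: [1.5, -1.7, 1.0]
gripper_width: 0.0121
```

```bash
python3 st.py
```

```text
9.75 [0.5447 0.0758 0.2172] a 66.32 F [ 1.5  -1.71  1.03] T [ 0.219 -0.007  0.298] w 0.012053498698761846 lever r,th 0.0022 -2.442 Fz [-1.02 -2.06 -0.96] q [ 0.04 -0.09  1.9  -0.    1.33 -1.11]
```

>>> {"fn": "send_rows", "kwargs": {
  "motion": [
    [1,[0,0,0],4],
    [1,[0,0,0],8]
  ]
}}

```text
clock: 10.0
tcp_pos: [0.5447, 0.0757, 0.2172]
tool_rot: [[0.002, -0.85, 0.527], [-0.003, 0.527, 0.85], [-1.0, -0.004, -0.002]]
contact_force: [0.6, -0.9, 0.3]
gripper_width: 0.0118
```

```bash
python3 st.py; python3 - <<'E'
from h import *
im=get_image('side');cv2.imwrite(f'pics/side4.png',cv2.resize(im['pixels'][190:250,240:300],None,fx=8,fy=8)[:,:,::-1])
E
```

```text
10.0 [0.5447 0.0757 0.2172] a 58.23 F [ 0.64 -0.89  0.26] T [0.23  0.01  0.302] w 0.01182932201254333 lever r,th 0.0022 -2.421 Fz [-0.26 -1.01 -0.42] q [ 0.04 -0.09  1.9  -0.    1.33 -0.97]
```

View pics/side4.png

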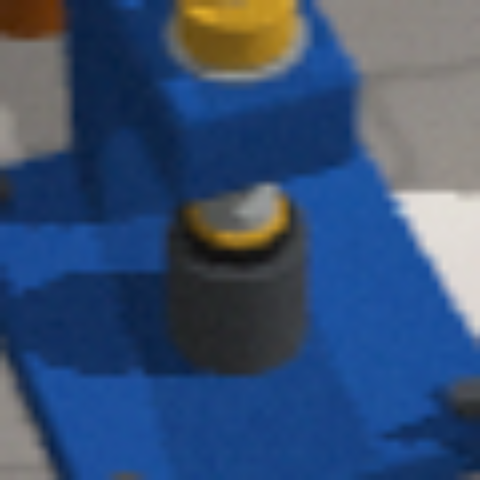

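>>> {"fn": "send_rows", "kwargs": {
  "motion": [
    [1,[0,0,0],4],
    [1,[0,0,0],8]
  ]
}}

```text
clock: 10.3
tcp_pos: [0.5446, 0.0756, 0.2172]
tool_rot: [[0.002, -0.767, 0.642], [-0.003, 0.642, 0.767], [-1.0, -0.004, -0.001]]
contact_force: [0.6, -0.6, 1.3]
gripper_width: 0.0115
```

```bash
python3 st.py
```

```text
10.3 [0.5446 0.0756 0.2172] a 50.08 F [ 0.65 -0.56  1.3 ] T [0.128 0.068 0.301] w 0.011494609783171265 lever r,th 0.0022 -2.378 Fz [-1.29 -0.86 -0.01] q [ 0.04 -0.09  1.9  -0.    1.33 -0.83]
```

>>> {"fn": "send_rows", "kwargs": {
  "motion": [
    [1,[0,0,0],4],
    [1,[0,0,0],8]
  ]
}}

```text
clock: 10.55
tcp_pos: [0.5446, 0.0756, 0.2172]
tool_rot: [[0.002, -0.67, 0.742], [-0.003, 0.742, 0.67], [-1.0, -0.004, -0.001]]
contact_force: [1.1, -1.2, 0.7]
gripper_width: 0.0117
```

```bash
python3 st.py
```

```text
10.55 [0.5446 0.0756 0.2172] a 42.06 F [ 1.08 -1.21  0.67] T [0.155 0.044 0.456] w 0.01169655156562914 lever r,th 0.0023 -2.337 Fz [-0.67 -1.63 -0.01] q [ 0.04 -0.09  1.9  -0.    1.33 -0.69]
```

>>> {"fn": "send_rows", "kwargs": {
  "motion": [
    [1,[0,0,0],0],
    [1,[0,0,0],0],
    [1,[0,0,0],0]
  ]
}}

```text
clock: 10.92
tcp_pos: [0.5445, 0.0756, 0.2172]
tool_rot: [[0.002, -0.67, 0.742], [-0.003, 0.742, 0.67], [-1.0, -0.004, -0.001]]
contact_force: [0.8, -1.0, 1.5]
gripper_width: 0.0117
```

```bash
python3 st.py
```

```text
10.925 [0.5445 0.0756 0.2172] a 42.09 F [ 0.8  -1.04  1.46] T [ 0.145  0.049 -0.153] w 0.011742238457785013 lever r,th 0.0022 -2.339 Fz [-1.46 -1.31 -0.11] q [ 0.04 -0.09  1.9  -0.    1.33 -0.69]
```

>>> {"fn": "send_rows", "kwargs": {
  "motion": [
    [0.6,[0,0,0],0],
    [0.6,[0,0,0],0],
    [0.6,[-0.03,0,0],0],
    [0.6,[-0.065,0,0],0],
    [0.5,[-0.065,0,0],-10],
    [0.5,[-0.065,0,0],-20],
    [0.5,[-0.065,0,0],-30],
    [0.5,[-0.065,0,0],-40],
    [0.5,[-0.065,0,0],-50],
    [0.5,[-0.065,0,0],-60],
    [0.5,[-0.065,0,0],-70],
    [0.5,[-0.065,0,0],-71.6]
  ]
}}

```text
clock: 12.42
tcp_pos: [0.5444, 0.0759, 0.2821]
tool_rot: [[0.002, -0.916, -0.402], [-0.003, -0.402, 0.916], [-1.0, -0.0, -0.004]]
contact_force: [-0.4, -0.8, -0.0]
gripper_width: 0.0475
```

```bash
python3 st.py; python3 - <<'E'
from h import *
s=env.sense();im=get_image('wrist');c=cam(im,s);cv2.imwrite('pics/w4.png',im['pixels'][:,:,::-1])
print(proj(c,[[.4705,.0444,.225],[.543,.077,.226]]))
for ce,st,m in blobs(im['pixels'],'black',100):
    if st[4]<2000: print(ce,st,onplane(c,[ce],.225))
im=get_image('side');cv2.imwrite(f'pics/side5.png',cv2.resize(im['pixels'][140:280,190:350],None,fx=4,fy=4)[:,:,::-1])
E
```

```text
12.425 [0.5444 0.0759 0.2821] a 113.68 F [-0.41 -0.79 -0.01] T [ 0.16  -0.124 -0.02 ] w 0.04751059563815901 lever r,th 0.0019 -2.391 Fz [ 0.01  0.7  -0.55] q [ 0.04 -0.12  1.82 -0.    1.44 -1.94]
[[259.18143376  85.47642626]
 [260.18894735 213.06713943]]
[259.73837209  90.99418605] [249  75  25  28 344] [[0.47324608 0.04597158 0.225     ]]
[200.28599034 242.05700483] [ 174  217   42   41 1035] [[0.57820081 0.04856788 0.225     ]]
[318.10171103 242.09410646] [ 303  217   43   42 1052] [[0.54630943 0.12088773 0.225     ]]
[  4.87337662 245.16883117] [  0 229  14  30 308] [[ 0.63303748 -0.07054558  0.225     ]]
[343.96488947 294.61963589] [ 314  231   57   90 1538] [[0.57437591 0.1548039  0.225     ]]
[182.93975904 304.61445783] [153 290  52  30 913] [[0.62732972 0.05456272 0.225     ]]
[489.9634434  329.48349057] [ 382  290  130   64 1696] [[0.55684776 0.26270102 0.225     ]]
```

View pics/w4.png

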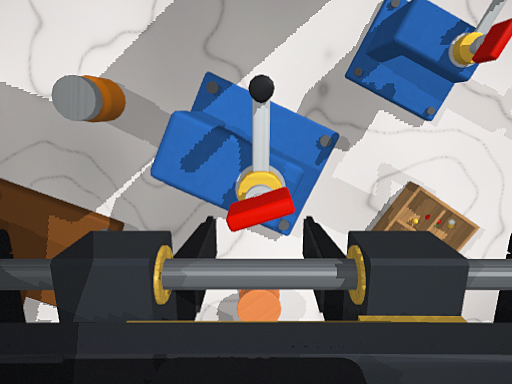

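View pics/side5.png

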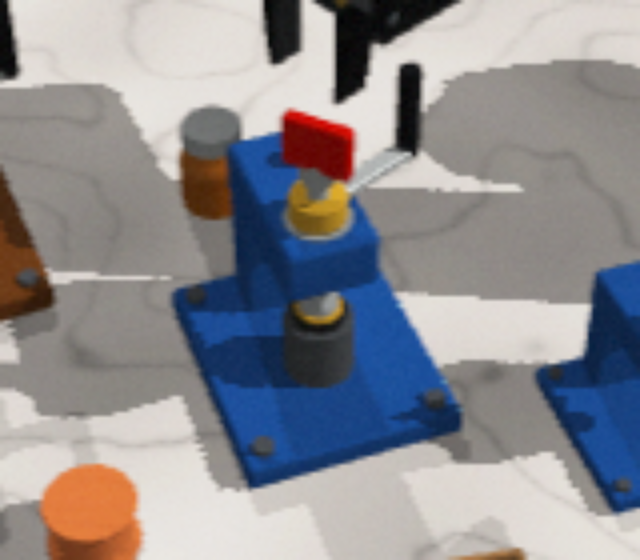

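>>> {"fn": "send_rows", "kwargs": {
  "motion": [
    [0.5,[0,0.04,0],0],
    [0.5,[0,0.08,0.001],0],
    [0.5,[0,0.08,0.001],0],
    [0.5,[0.035,0.08,0.001],0],
    [0.5,[0.071,0.08,0.001],0],
    [0.5,[0.071,0.08,0.001],0],
    [1,[0.071,0.08,0.001],0],
    [1,[0.071,0.08,0.001],0],
    [1,[0.071,0.08,0.001],0],
    [1,[0.071,0.08,0.001],0],
    [1,[0.071,0.08,0.001],0]
  ],
  "squeeze": 30
}}

```text
clock: 13.9
tcp_pos: [0.4712, 0.0447, 0.2121]
tool_rot: [[0.003, -0.917, -0.4], [-0.003, -0.4, 0.917], [-1.0, -0.002, -0.004]]
contact_force: [-0.2, -0.2, 3.9]
gripper_width: 0.0153
```

```bash
python3 st.py
```

```text
13.9 [0.4712 0.0447 0.2121] a 113.57 F [-0.23 -0.23  3.92] T [ 0.361 -0.028  0.006] w 0.015254109993441924 lever r,th 0.0788 -0.426 Fz [-3.92  0.3  -0.13] q [-0.02 -0.27  2.06 -0.    1.34 -2.  ]
```

>>> {"fn": "send_rows", "kwargs": {
  "motion": [
    [1,[0,-0.0003,0.0069],5],
    [1,[0,-0.0012,0.0137],10],
    [1,[0,-0.0027,0.0204],15],
    [1,[0,-0.0048,0.027],20],
    [1,[0,-0.0068,0.032],24]
  ]
}}

```text
clock: 14.52
tcp_pos: [0.4648, 0.0762, 0.2121]
tool_rot: [[0.004, -1.0, 0.009], [-0.005, 0.009, 1.0], [-1.0, -0.004, -0.005]]
contact_force: [0.1, -2.3, 1.1]
gripper_width: 0.0155
```

```bash
python3 st.py
```

```text
14.525 [0.4648 0.0762 0.2121] a 89.46 F [ 0.07 -2.27  1.06] T [-0.184 -0.161  0.131] w 0.015481553610279208 lever r,th 0.0782 -0.012 Fz [-1.05 -0.1  -2.27] q [ 0.05 -0.27  2.07 -0.    1.34 -1.51]
```

>>> {"fn": "send_rows", "kwargs": {
  "motion": [
    [1,[0,-0.0002,0.0055],4],
    [1,[0,-0.0008,0.011],8]
  ]
}}

```text
clock: 14.78
tcp_pos: [0.4656, 0.0868, 0.2121]
tool_rot: [[0.003, -0.989, 0.15], [-0.006, 0.15, 0.989], [-1.0, -0.004, -0.006]]
contact_force: [-0.1, -2.8, 1.8]
gripper_width: 0.0158
```

```bash
python3 st.py
```

```text
14.775 [0.4656 0.0868 0.2121] a 81.35 F [-0.14 -2.82  1.81] T [-0.094  0.024  0.211] w 0.0157524525337762 lever r,th 0.078 0.124 Fz [-1.79 -0.29 -2.82] q [ 0.07 -0.26  2.06 -0.01  1.34 -1.34]
```

>>> {"fn": "send_rows", "kwargs": {
  "motion": [
    [1,[0,-0.0002,0.0055],4],
    [1,[0,-0.0008,0.011],8]
  ]
}}

```text
clock: 15.02
tcp_pos: [0.4677, 0.0973, 0.2121]
tool_rot: [[0.002, -0.958, 0.288], [-0.007, 0.288, 0.958], [-1.0, -0.004, -0.006]]
contact_force: [-1.6, -2.3, 2.3]
gripper_width: 0.0153
```

```bash
python3 st.py
```

```text
15.025 [0.4677 0.0973 0.2121] a 73.26 F [-1.62 -2.3   2.28] T [-0.011  0.111  0.292] w 0.015294170707202428 lever r,th 0.0779 0.261 Fz [-2.26  0.88 -2.68] q [ 0.1  -0.25  2.05 -0.01  1.34 -1.18]
```

>>> {"fn": "send_rows", "kwargs": {
  "motion": [
    [1,[0,-0.0002,0.0055],4],
    [1,[0,-0.0008,0.011],8]
  ]
}}

```text
clock: 15.28
tcp_pos: [0.4713, 0.1068, 0.2122]
tool_rot: [[0.001, -0.907, 0.42], [-0.01, 0.42, 0.907], [-1.0, -0.005, -0.008]]
contact_force: [-3.8, -5.0, 2.8]
gripper_width: 0.0154
```

```bash
python3 st.py
```

```text
15.275 [0.4713 0.1068 0.2122] a 65.16 F [-3.76 -5.    2.85] T [-0.298  0.284  0.285] w 0.015378338819750302 lever r,th 0.0776 0.391 Fz [-2.8   1.3  -6.14] q [ 0.12 -0.24  2.04 -0.01  1.34 -1.02]
```

>>> {"fn": "send_rows", "kwargs": {
  "motion": [
    [1,[0,0,0],0],
    [1,[0,0,0],0]
  ]
}}

```text
clock: 15.52
tcp_pos: [0.4714, 0.1073, 0.2122]
tool_rot: [[0.002, -0.908, 0.419], [-0.008, 0.419, 0.908], [-1.0, -0.005, -0.007]]
contact_force: [-0.7, 2.9, -0.2]
gripper_width: 0.0158
```

```bash
python3 st.py
```

```text
15.525 [0.4714 0.1073 0.2122] a 65.21 F [-0.66  2.91 -0.15] T [ 0.81  -0.407  0.115] w 0.01579215518195498 lever r,th 0.0776 0.398 Fz [0.13 1.82 2.36] q [ 0.12 -0.24  2.04 -0.01  1.34 -1.02]
```

>>> {"fn": "send_rows", "kwargs": {
  "motion": [
    [1,[0,0,0.0023],1.7],
    [1,[0,-0.0001,0.0046],3.4],
    [1,[0,-0.0003,0.0069],5]
  ]
}}

```text
clock: 15.9
tcp_pos: [0.474, 0.1124, 0.2122]
tool_rot: [[-0.0, -0.867, 0.498], [-0.011, 0.498, 0.867], [-1.0, -0.005, -0.01]]
contact_force: [-4.5, -5.6, 3.6]
gripper_width: 0.0151
```

```bash
python3 st.py
```

```text
15.9 [0.474  0.1124 0.2122] a 60.11 F [-4.49 -5.59  3.61] T [-0.556  0.477  0.13 ] w 0.01507672909352109 lever r,th 0.0774 0.472 Fz [-3.54  1.08 -7.12] q [ 0.13 -0.23  2.03 -0.01  1.34 -0.92]
```

>>> {"fn": "send_rows", "kwargs": {
  "motion": [
    [1,[0,0,0],0],
    [1,[0,0,0],0],
    [1,[0,0,0],0],
    [0.5,[0,0,0],0],
    [0.5,[0,0,0],0],
    [0.5,[-0.035,0,0],0],
    [0.5,[-0.09,0.0,0],0],
    [0.5,[-0.14,0.0,0],0],
    [0.5,[-0.14,0.0,0],0]
  ]
}}

```text
clock: 17.02
tcp_pos: [0.4759, 0.1142, 0.3579]
tool_rot: [[0.009, -0.867, 0.498], [-0.01, 0.498, 0.867], [-1.0, -0.013, -0.004]]
contact_force: [0.1, -0.5, -1.1]
gripper_width: 0.0474
```

```bash
python3 st.py; python3 - <<'E'
from h import *
s=env.sense();im=get_image('wrist');c=cam(im,s);cv2.imwrite('pics/w5.png',im['pixels'][:,:,::-1])
px=im['pixels']
for ce,st,m in blobs(px,'black',100):
    if st[4]<500: print(ce,st,onplane(c,[ce],.225))
for ce,st,m in blobs(px,'red',100):
    h=cv2.cvtColor(px,cv2.COLOR_RGB2HSV);v=h[...,2];ys,xs=np.nonzero(m&(v>np.percentile(v[m],45)));W=onplane(c,np.c_[xs,ys],.226)[:,:2];e,vv=np.linalg.eigh(np.cov(W.T));print('bar',W.mean(0),np.degrees(np.arctan2(vv[1,1],vv[0,1])))
im=get_image('side');cv2.imwrite(f'pics/side6.png',cv2.resize(im['pixels'][140:280,190:350],None,fx=4,fy=4)[:,:,::-1])
E
```

```text
17.025 [0.4759 0.1142 0.3579] a 60.1 F [ 0.09 -0.5  -1.12] T [ 0.049 -0.184 -0.052] w 0.04738792857513045 lever r,th 0.0767 0.504 Fz [ 1.13 -0.31 -0.39] q [ 0.13 -0.29  1.84 -0.01  1.59 -0.92]
[257.31506849 178.07945205] [249 164  17  28 365] [[0.46892756 0.11746411 0.225     ]]
[  4.56737589 245.4858156 ] [  0 230  13  29 282] [[ 0.40848204 -0.11612026  0.225     ]]
bar [0.37024724 0.1916439 ] 177.0556476839353
bar [0.5296842  0.09089737] 148.68091406107388
```

View pics/w5.png

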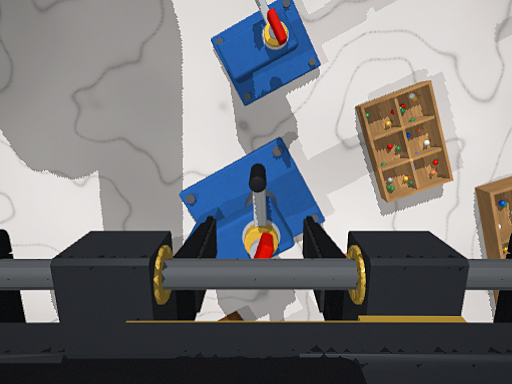

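View pics/side6.png

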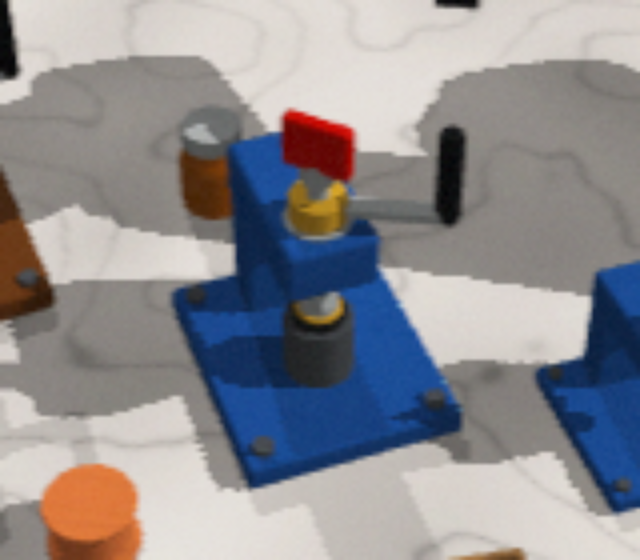

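```bash
python3 -c "
from workcell import order
print(order.sign_off())"
```

```text
the job is handed in; nothing more can be done
None
```

The depth stop on the large blue press is reset and I have handed the job in at about 17 s; the hand-in reports no verdict.

- **Backing off:** I turned the lever from about 0.45 to about −0.42 rad. The push while swinging back through the free range was about 4 N at the post.
- **Setting the screw:** I turned the T-bar about 1.41 rad clockwise. The torque rose from a free-running value of about 0.24 N m to 0.456 N m, so about 0.2 N m above free, which is snug. The torque readings were noisy: the two before the last stood flat at 0.30. From them contact was about 1.05 rad from the start.
- **Locking:** I swung the lever back to about 0.47 rad. The push read 7.1 N at the post, or about 8.8 N if the twist in the grip is counted. The nominal slope would give only about 6.4 N there, and 0.47 is just under the 0.5 to 0.9 rad given for firm. One earlier moving reading gave about 9.7 N in total. By the stated ratios, I estimate a clamping force of 40 to 80 N, within the 25 to 120 N limits, and stopped there.
- **Last checks:** The T-bar looks unchanged in the side view after locking, and the gripper is open and about 130 mm above the post grip, touching nothing. The tray, jar and spool were never approached and look unmoved in the pictures, though I did not measure them.

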